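Free the seized cam lock and unload the carving bed

ROBOT

A 7-joint arm with a two-finger parallel gripper is mounted at the origin on the work surface. World frame = base frame: x ahead of the robot, y to its left, z up, the work surface at z = 0. Lengths are in mm, angles in rad, forces in N, time in s.
With the tool pointing down it reaches from about 400 to 850 mm from the base axis. Payload 10.4 kg.
Tool frame: the origin (TCP) lies between the finger pads; the fingertips stand 8 mm ahead of it and the grasp point (between the pads) lies 11 mm behind it; y points along the fingers, z is the direction in which the jaws open and shut, and the axes are right-handed (so a half turn about y gives the same grasp; the last joint's range is limited). The gripper opens to 87 mm and grips with 3 to 60 N. Pads are 19 mm wide; open, the fingers measure 117 mm over their backs; the gripper's body (75 mm by 190 mm) begins 51 mm behind the grasp point.
Start: joints at [1.126, 0.332, -0.065, 1.46, 0.022, 1.35, -0.088], TCP at [255.9, -570.234, 230.576] pointing down, gripper open.
Joint ranges: [-2.6, 2.6], [-0.5, 2.12], [-1.47, 1.34], [0.16, 2.42], [-1.27, 4.41], [0.06, 2.06], [-2.6, 2.6]. Speed limits (rad/s): [2.22, 2.22, 2.79, 2.79, 3.14, 3.14, 3.14].

INTERFACE

Orientations are given as a unit quaternion [x, y, z, w].
In Python, from workcell import manip, optics, job gives the robot as it stands.
- The arm moves only by the tool carry_out, never from a script. Its argument "commands" is a list of rows, each a list of 2 entries, a list of its own where there are three numbers: the shift along the tool's x, y, z normalised to -1 to 1, where 1 is 400 mm, then the turn, a rotation vector about the tool's x, y, z normalised to -1 to 1, where 1 is 2 pi rad. In form: [[[tx, ty, tz], [rx, ry, rz]], ...]. A call has 1 to 12 rows; each row is the pose to reach, as a shift and turn from the pose commanded when the call began, along the tool's axes at that moment, turning the shorter way round; what a row does not reach only later rows make up. A row lasts 1/10 s, in which the tool goes at most 50 mm and 8.59 degrees, less where a joint would pass 70% of its speed; a pose out of reach is approached as far as the arm can. A call with a number of a shift or a turn outside -1 to 1 is refused whole. A call with a gripper value outside its range is refused whole. "claw" is the finger opening in mm, from 0 to 87, set as the call begins (left out, the last holds). The fingers move at their own pace and stop on an object; "force" is the grip in N (left out, the last holds). Time passes only in rows, so rows that repeat a pose let the fingers close. It gives the time, the measured TCP pose, the force and the opening at its end, in the units of the state.
- manip.observe(): the state, without advancing time (a new reading comes with each control period).
- optics.camera(name): name is "side" or "top"; returns a dict with "color" (480x640x3 uint8, red, green, blue), "depth" (480x640 float32, mm along the optical axis (not along the pixel's ray), 0 where there is no reading), "K" (3x3 intrinsics, pixels), "distortion" ([k1, k2, p1, p2, k3] as OpenCV has them; the pictures are not rectified), "view" (4x4, takes a point from world to camera coordinates). Camera axes: x right, y down, z forward; pixel columns grow to the right and rows downward; lengths in mm; the calibration is good to about 2 mm. A picture is of the moment at which its call begins.
- job.close_job(): hands the job in, once; it reports no verdict.
The state is a dict: "time_s": time; "q": joint angles; "qvel": joint speeds; "effort": joint torques, N m; "eef_pos": TCP position; "ee_rot": TCP orientation; "force": force on the tool from outside, world axes, zero at the start; "ft_torque": the same for the moment, N m; "grip_width": opening from 0.0 (shut) to 1.0 (fully open).
Only numpy, scipy, OpenCV 4.12 (cv2) and the standard library are available. Lean on these libraries where they do the work, as an engineer would, in place of code of your own. Each camera call takes 0.05 s, during which the arm holds its last target.

TASK

The cam lock beside the carving bed has seized and holds the carved wooden blank in its channel. Break the lock loose with a short firm push on its T-bar, anticlockwise seen from above, and turn it on until it is nearly at its stop (some 150 degrees), so that the red cam is clear of the channel; then slide the blank along the channel, flat on the bed, fully home against the yellow end stop. Finally report the bed unloaded by deflecting the limit switch's roller arm by hand until it clicks (about 30 degrees) and letting it spring back, leaving the other things on the bench standing where they are.

Things in the scene. Friction and masses are not known exactly. Their poses are not given: they have to be found in the camera images.
- bed: Fixed aluminium bed, plate 255 (x -172 to 82) x 410 (y -220 to 190) x 30 mm high; origin on the bench under the channel's centre line. The channel runs along the bed's y on the plate between dark rails 12 mm high, 10 wide, inner faces x = +-47.5 mm; its -y end is open.
- end_stop (a point): Middle of the yellow end stop's inner face at the channel's +y end (x 0, y 165 mm in the bed's frame), 10 mm above the plate; the stop is 20 mm high, 115 mm wide.
- post_top (a point): Top of a fixed steel gauge post on the bed, 16 mm thick, 170 mm high above the bench, 90 mm from the lock's axis (x -164, y 103 mm in the bed's frame): it stands in the way of a gripper near that side of the T-bar.
- cam_knob (a joint): Lock's turn in rad, growing anticlockwise from above; starts at 0 to 0.05, stops at 0 and 2.9. Seized: from about 0.1 to 0.35 it resists with about 0.5 N m (11 N at 45 mm out on the bar), then snaps free and may run on to 0.75; from there it takes under 0.1 N m and stays where left. Its red cam, at 0, juts into the channel ahead of the blank; it is clear of the channel past 2.2.
- cam_axis (a point): Fixed point on the lock's vertical axis (x -95, y 45 mm in the bed's frame) at the red cam's mid height, 50 mm above the bench. The cam is a plate 11 mm thick, an 80 degree sector of rim radius 75 mm, between the angles -70 and +10 degrees from the lock's x axis.
- knob_bar (a point): Centre of the lock's T-bar, on its axis 88 mm above the bench; turns with the lock (at 0 its axes are the bed's). Level round bar 14 mm thick, 110 mm between the centres of its 18 mm end balls, lying along (0.174, -0.985, 0) in this point's frame; black hub 40 mm wide, 95 mm high above the bench. Under the bar it is free down to 66 mm above the bench.
- blank_center (a point): Centre of the loose wooden blank, 13 mm above its underside: 90 (x) x 120 (y) x 26 mm, about 0.3 kg, flat in the channel, axes as the bed's; a carved roundel 10 mm high, 72 mm wide on top. It starts in the -y half, its +y face just short of the cam. Home, its +y face touches the end stop: centre at y = 105 mm in the bed's frame.
- switch_post: Fixed post of the limit switch: origin on the bench under it; foot 80 mm square, 10 mm high; blue box 34 (x) x 30 (y) mm, up to 120 mm high, its centre at y = +6 mm. The arm pivots about the post's y axis, 105 mm above the bench at y = -21 mm, and yields to the post's +x and -x alike.
- switch_arm (a joint): Deflection of the switch's arm in rad, 0 upright, positive towards the post's +x; clicks at 0.45 either way, stops at 0.8, springs back to 0 by itself. It needs about 2 to 3 N at the roller.
- switch_roller (a point): Centre of the black roller at the arm's upper end, 45 mm above the pivot, 150 mm above the bench when upright; roller 22 mm in diameter, 12 mm wide along the post's y axis.
- mallet: Bystander: dark wooden mallet standing on its head, 80 mm in diameter, 186 mm high; origin at its underside.
- glue: Bystander: white glue bottle, 60 mm in diameter, 160 mm high; origin at its underside.
- plaque: Bystander: flat red relief plaque, 90 mm square, 21 mm high; origin at its underside.
- gouge_a: Bystander: gouge with a wooden handle, lying along its x, 180 mm long, 22 mm high.
- gouge_b: Bystander: gouge with an orange handle, lying along its x, 180 mm long, 22 mm high.
- offcut: Bystander: wooden offcut 45 x 55 x 28 mm lying on the bed's plate between robot and channel; origin at its underside.
Mind the look-alikes: they are no part of the job. Of the things that look like the part that bears blank_center, the largest one is meant.

How it is judged:
By the outcome, as a careful person would: the job done as asked, in the order asked, and still so for the second after the job is handed in, with the robot touching nothing.
It also fails if it takes over 64 s, if anything falls off the work surface, if the arm or the gripper's body presses on something with over 40 N, if the wrist force passes 120 N, or if a joint passes its speed limit or range.

## Working session

There is one attempt and no reset: what is moved stays moved. The work goes in short steps, Python scripts to look and compute and a tool call to move; the robot and the scene stay as the last step left them, time stands still between calls to the robot, and variables do not carry over. Pictures are saved under pics/ and viewed, and the job is handed in when it is done.

Besides the shell and the picture viewer there is one more tool, called by a JSON object that holds its "api" and its "payload", one argument or row to a line. carry_out: Moves the arm, as the interface text tells. Scaled input: -1 to 1 covers 400 mm each way for a shift and 2 pi rad each way for a turn. Its arguments: {"type":"object","properties":{"commands":{"type":"array","items":{"type":"array"}},"claw":{"type":"number"},"force":{"type":"number"}},"required":["commands"]}

```bash
mkdir -p pics; ls; python3 - <<'E'
from workcell import manip, optics, job
import cv2,numpy as np
print(manip.observe())
for n in ("side","top"):
    c=optics.camera(n); np.savez(f"{n}0.npz",**c)
    cv2.imwrite(f"pics/{n}0.png",c["color"][:,:,::-1]); print(n,c["K"].tolist(),c["distortion"],c["view"].tolist())
E
```

```text
pics
{'time_s': 0.0, 'q': array([ 1.12642275,  0.33288895, -0.06469931,  1.4609549 ,  0.02157858,
        1.34985838, -0.08849803]), 'qvel': array([-0.00094932,  0.00050708,  0.00056053, -0.00034181,  0.0003768 ,
       -0.00033796,  0.000182  ]), 'effort': array([-4.02359456e-04, -6.23262191e+01,  2.40930822e-02, -3.89891982e+01,
       -6.13602321e-02,  3.98428214e-02,  1.77697561e-04]), 'eef_pos': array([ 255.71243555, -569.88922172,  229.73676042]), 'ee_rot': array([-0.14814251,  0.6919256 , -0.69095402,  0.14790304]), 'force': array([ 0.029608  ,  0.27625156, -0.64427549]), 'ft_torque': array([-0.02444447,  0.01476945,  0.03024738]), 'grip_width': 0.9966301457214216}
side [[477.74923220371153, 0.0, 322.06063223328374], [0.0, 477.74923220371153, 236.84797429930293], [0.0, 0.0, 1.0]] [-0.06276734  0.          0.          0.          0.        ] [[-0.8176191245379796, -0.5757590766985764, -0.0006728959432119316, 357.77450853636594], [-0.4103617623492724, 0.5835620733247113, -0.7007556853701318, 269.77218687641886], [0.4038591229517377, -0.5726751192222049, -0.7134010209079369, 1135.7658938943014], [0.0, 0.0, 0.0, 1.0]]
top [[446.942998695504, 0.0, 321.7316170906514], [0.0, 446.942998695504, 242.97332158654487], [0.0, 0.0, 1.0]] [0.03865189 0.         0.         0.         0.        ] [[0.02405646808871898, -0.9995659615447456, -0.017005142287691708, 8.514355589667266], [-0.9867260022398884, -0.021007933209868688, -0.16102938628069557, 461.35219367457347], [0.16060225044121965, 0.020653214359462053, -0.9868031018849902, 1059.7865462396744], [0.0, 0.0, 0.0, 1.0]]
```

View pics/side0.png

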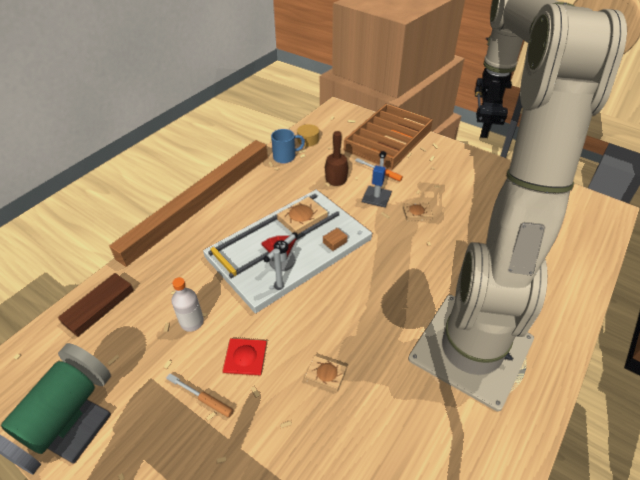

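View pics/top0.png

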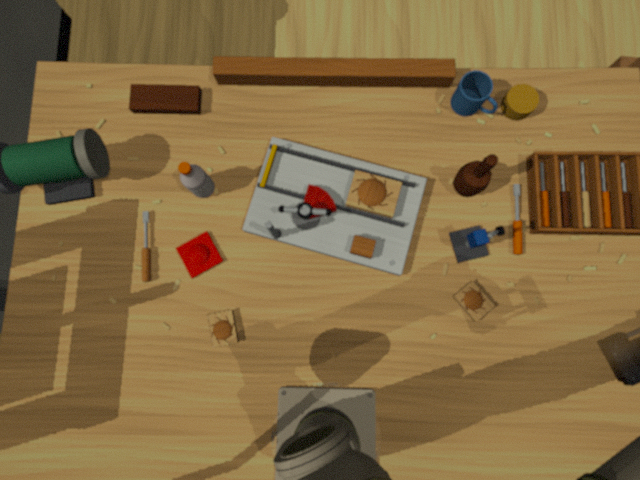

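The bed is centre-left in the top view (yellow stop at about (268,167), lock at about (306,210)). The blank is at about (374,192) and the switch at about (480,238). I'll zoom in to pick out features.

```bash
cat > h.py <<'E'
import numpy as np,cv2
from workcell import manip, optics, job
def load(n): return dict(np.load(n))
def ray(c,uv):
    p=cv2.undistortPoints(np.array(uv,float).reshape(-1,1,2),c["K"],c["distortion"]).reshape(-1,2)
    R=c["view"][:3,:3];t=c["view"][:3,3]
    return -R.T@t,(np.c_[p,np.ones(len(p))]@R)
def onz(c,uv,z):
    o,d=ray(c,uv); s=(z-o[2])/d[:,2]; return o+s[:,None]*d
def proj(c,P):
    P=np.array(P,float).reshape(-1,3);V=c["view"]
    r=cv2.Rodrigues(V[:3,:3])[0]
    return cv2.projectPoints(P,r,V[:3,3],c["K"],c["distortion"])[0].reshape(-1,2)
def cloud(c):
    D=c["depth"];v,u=np.mgrid[0:480,0:640]
    p=cv2.undistortPoints(np.c_[u.ravel(),v.ravel()].astype(float).reshape(-1,1,2),c["K"],c["distortion"]).reshape(-1,2)
    X=np.c_[p,np.ones(len(p))]*D.reshape(-1,1)
    return ((X-c["view"][:3,3])@c["view"][:3,:3]).reshape(480,640,3)
E
python3 - <<'E'
from h import *
c=load("top0.npz");im=c["color"][:,:,::-1]
cv2.imwrite("pics/t_bed.png",cv2.resize(im[130:280,235:435],None,fx=4,fy=4,interpolation=cv2.INTER_CUBIC))
cv2.imwrite("pics/t_sw.png",cv2.resize(im[140:270,440:540],None,fx=4.5,fy=4.5,interpolation=cv2.INTER_CUBIC))
s=load("side0.npz")["color"][:,:,::-1]
cv2.imwrite("pics/s_bed.png",cv2.resize(s[120:320,195:435],None,fx=3,fy=3,interpolation=cv2.INTER_CUBIC)[:600])
E
```

```text
(no output)
```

View pics/t_bed.png

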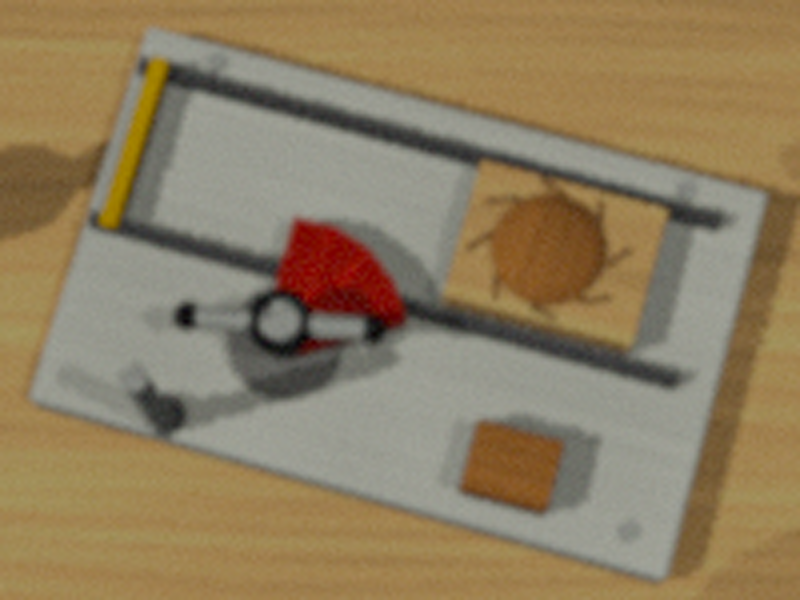

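View pics/t_sw.png

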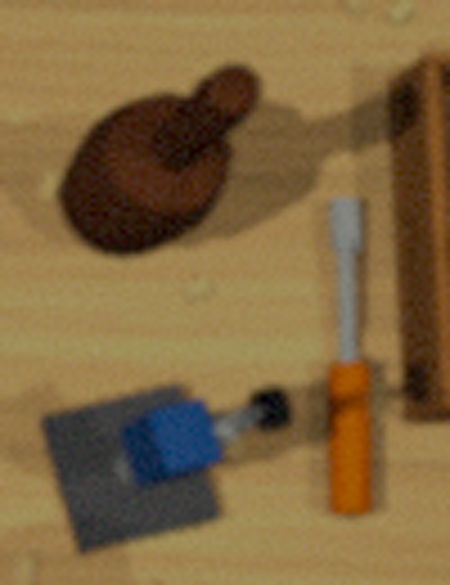

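View pics/s_bed.png

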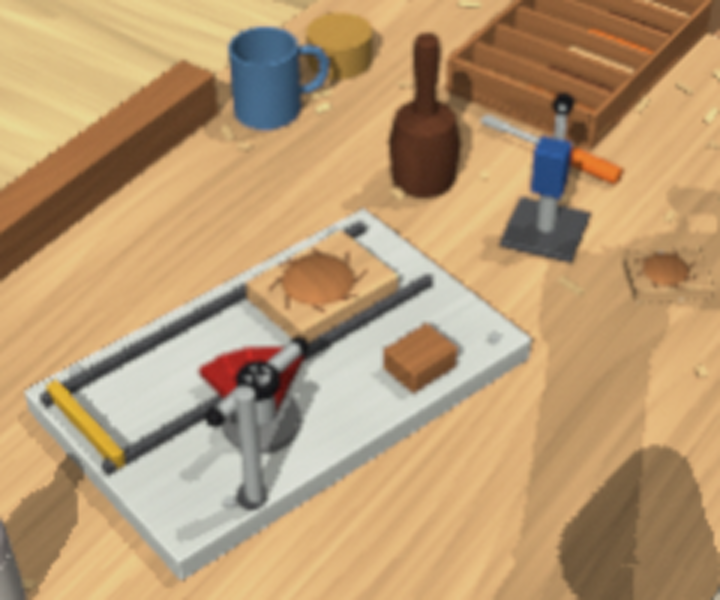

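```bash
cat >> h.py <<'E'
def fitpose(loc,w):
    loc=np.array(loc,float);w=np.array(w,float)[:,:2]
    a=loc-loc.mean(0);b=w-w.mean(0)
    th=np.arctan2((a[:,0]*b[:,1]-a[:,1]*b[:,0]).sum(),(a*b).sum())
    R=np.array([[np.cos(th),-np.sin(th)],[np.sin(th),np.cos(th)]])
    t=w.mean(0)-R@loc.mean(0); return th,t,R,w-(loc@R.T+t)
E
python3 - <<'E'
from h import *
c=load("top0.npz");s=load("side0.npz")
print("cam",ray(c,[[0,0]])[0],ray(s,[[0,0]])[0])
z=lambda a:np.array(a)/4+[234.6,129.6]
co=onz(c,z([(148,28),(767,190),(663,580),(30,402)]),30)
loc=[(82,190),(82,-220),(-172,-220),(-172,190)]
th,t,R,r=fitpose(loc,co);print("bed top",th,t,r.round(1).tolist())
zs=lambda a:np.array(a)/3+[194.7,119.7]
co=onz(s,zs([(28,392),(367,208),(532,343),(183,568)]),30)
ths,ts,Rs,r=fitpose(loc,co);print("bed side",ths,ts,r.round(1).tolist())
W=lambda l,R=R,t=t:(R@np.array(l)+t)
print("axis",W((-95,45)),"stop",W((0,165)),"post",W((-164,103)))
bl=onz(c,z([(482,160),(670,208),(630,350),(440,303)]),56)
print("blank",((bl[:,:2]-t)@R).round(1).tolist())
print("bar ends bed frame", ((onz(c,z([(186,315),(376,328)]),88)[:,:2]-t)@R).round(1).tolist(), "hub",((onz(c,z([(279,323)]),95)[:,:2]-t)@R))
print("posttop",((onz(c,z([(132,378)]),170)[:,:2]-t)@R),proj(c,[[*W((-164,103)),170]]))
zw=lambda a:np.array(a)/4.5+[439.6,139.6]
f=onz(c,zw([(42,418),(180,388),(217,515),(82,550)]),10)
print("foot",f[:,:2].round(1).tolist(),f.mean(0)); 
e=f[1]-f[0];print("edge ang",np.degrees(np.arctan2(*e[1::-1])),np.linalg.norm(np.diff(f,axis=0),axis=1))
print("roller top z150",onz(c,zw([(270,408)]),150),"side",onz(s,zs([(563,103)]),150))
print("blue top z120",onz(c,zw([(156,414),(205,400),(221,450),(170,468)]),120).round(1).tolist())
print("mallet",onz(c,zw([(145,180)]),40))
E
```

```text
cam [ 284.81927605   -3.68528261 1120.2366996 ] [-55.4619473  698.9879727  999.54168694]
bed top -0.2535173960901428 [610.0592051   -7.08435571] [[-0.7, -1.7], [1.4, 0.7], [0.0, 2.9], [-0.7, -1.9]]
bed side -0.26029061591740354 [603.8425236   -7.25684549] [[-0.6, -2.8], [1.8, -2.2], [1.9, 4.7], [-3.0, 0.3]]
axis [529.38223612  60.30426854] stop [651.44293273 152.64161929] post [477.13474478 133.75629131]
blank [[45.6, -42.3], [46.8, -161.4], [-46.1, -160.2], [-48.9, -41.5]]
bar ends bed frame [[-104.6, 100.4], [-81.7, -10.3]] hub [[-95.83862069  45.03600071]]
posttop [[-162.93875171  104.35470941]] [[268.0531689  224.72671524]]
foot [[498.9, -298.6], [517.5, -374.9], [446.5, -392.7], [425.4, -318.8]] [ 472.05918894 -346.27478762   10.        ]
edge ang -76.33892759051788 [78.50466075 73.17101566 76.82948628]
roller top z150 [[ 479.06821685 -370.73826714  150.        ]] side [[ 478.23449446 -373.62055145  150.        ]]
blue top z120 [[480.9, -325.9, 120.0], [488.5, -350.3, 120.0], [463.3, -357.3, 120.0], [453.6, -331.9, 120.0]]
mallet [[ 627.72950571 -349.39416505   40.        ]]
```

```bash
cat >> h.py <<'E'
from scipy.spatial.transform import Rotation as Rn
TH=-0.2545; T0=np.array([609.,-7.1])
RB=np.array([[np.cos(TH),-np.sin(TH)],[np.sin(TH),np.cos(TH)]])
def bw(x,y): return RB@np.array([x,y],float)+T0
def wb(p): return RB.T@(np.array(p[:2])-T0)
def down(zdir,R0):
    # tool y = down, tool z along +-zdir, whichever nearer R0
    best=None
    for s in (1,-1):
        z=s*np.array([zdir[0],zdir[1],0.]);z/=np.linalg.norm(z);y=np.array([0,0,-1.]);x=np.cross(y,z)
        R=Rn.from_matrix(np.c_[x,y,z]);a=(R0.inv()*R).magnitude()
        if best is None or a<best[0]: best=(a,R)
    return best[1]
def cmd(p0,R0,p,R):
    sh=R0.inv().apply(np.array(p)-p0)/400; rv=(R0.inv()*R).as_rotvec()/(2*np.pi)
    return [sh.round(4).tolist(),rv.round(4).tolist()]
def here():
    s=manip.observe();return s,np.array(s["eef_pos"]),Rn.from_quat(s["ee_rot"])
E
python3 - <<'E'
from h import *
s,p,R=here();print(R.as_matrix().round(3),p)
by=RB@[0,1];
Rl=down(by,R);print("lock R mag",np.degrees((R.inv()*Rl).magnitude()))
# approach above: finger at bed (-110,-2)
q=bw(-116,-1);print(q, cmd(p,R,[*q,230],Rl))
E
```

```text
[[-0.912 -0.001  0.409]
 [-0.409  0.001 -0.912]
 [ 0.    -1.    -0.001]] [ 255.74635962 -569.92396207  229.83993573]
lock R mag 38.75063264239804
[496.48467995  21.13654998] [[-1.1541, 0.0009, -1.1017], [0.0002, 0.1076, 0.0001]]
```

{"api": "carry_out", "payload": {
  "commands": [
    [[-0.62, 0, -0.6], [0, 0.1076, 0]],
    [[-0.62, 0, -0.6], [0, 0.1076, 0]],
    [[-0.62, 0, -0.6], [0, 0.1076, 0]],
    [[-0.62, 0, -0.6], [0, 0.1076, 0]],
    [[-0.62, 0, -0.6], [0, 0.1076, 0]],
    [[-0.62, 0, -0.6], [0, 0.1076, 0]],
    [[-0.62, 0, -0.6], [0, 0.1076, 0]],
    [[-0.62, 0, -0.6], [0, 0.1076, 0]],
    [[-0.62, 0, -0.6], [0, 0.1076, 0]],
    [[-0.62, 0, -0.6], [0, 0.1076, 0]]
  ],
  "claw": 0,
  "force": 30
}}

```text
time_s: 1.1
eef_pos: [383.3, -250.7, 230.4]
ee_rot: [-0.09, -0.701, 0.701, 0.09]
force: [-0.3, -0.6, 0.1]
grip_width: 0.172
```

```bash
python3 - <<'E'
from h import *
s,p,R=here();print(s["time_s"],p,R.as_matrix().round(3),s["grip_width"],s["force"],s["q"])
by=RB@[0,1];Rl=down(by,R)
for z in (230,84): q=bw(-116,-1);print(q, cmd(p,R,[*q,z],Rl))
E
```

```text
1.1 [ 383.31839246 -250.71489795  230.39069703] [[-0.967 -0.    -0.253]
 [ 0.253 -0.    -0.967]
 [ 0.    -1.     0.   ]] 0.1719168235050284 [-0.26375205 -0.61381049  0.12931281] [ 0.75339424 -0.02283441 -0.26837864  1.86673885 -0.00598515  1.29714381
 -1.3398357 ]
[496.48467995  21.13654998] [[-0.1018, 0.0008, -0.7291], [-0.0, -0.0002, 0.0001]]
[496.48467995  21.13654998] [[-0.1019, 0.3658, -0.7292], [-0.0, -0.0002, 0.0001]]
```

{"api": "carry_out", "payload": {
  "commands": [
    [[-0.11, 0, -0.717], [0, 0, 0]],
    [[-0.11, 0, -0.717], [0, 0, 0]],
    [[-0.11, 0, -0.717], [0, 0, 0]],
    [[-0.11, 0, -0.717], [0, 0, 0]],
    [[-0.11, 0, -0.717], [0, 0, 0]],
    [[-0.11, 0, -0.717], [0, 0, 0]],
    [[-0.11, 0, -0.717], [0, 0, 0]],
    [[-0.11, 0, -0.717], [0, 0, 0]],
    [[-0.11, 0, -0.717], [0, 0, 0]],
    [[-0.11, 0, -0.717], [0, 0, 0]]
  ]
}}

```text
time_s: 2.1
eef_pos: [498.5, 14.9, 230.4]
ee_rot: [-0.091, -0.701, 0.701, 0.091]
force: [0.3, -0.5, 1.2]
grip_width: 0.006
```

```bash
python3 - <<'E'
from h import *
s,p,R=here();print(s["time_s"],p,wb(p),s["grip_width"],s["force"],s["q"])
for n in ("side","top"):
    c=optics.camera(n); np.savez(f"{n}1.npz",**c); im=c["color"][:,:,::-1]
    cv2.imwrite(f"pics/{n}1.png",im)
E
```

```text
2.1 [498.48379862  14.85456822 230.42794525] [-112.48371291   -6.57633351] 0.0055132788986848955 [ 0.31781341 -0.49719917  1.15505691] [ 0.4337187   0.09280598 -0.58288251  1.76076494  0.05339172  1.3039579
 -1.98950487]
```

View pics/side1.png

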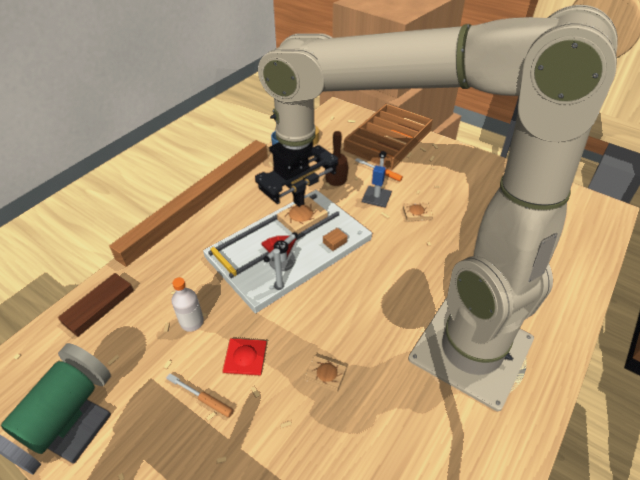

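View pics/top1.png

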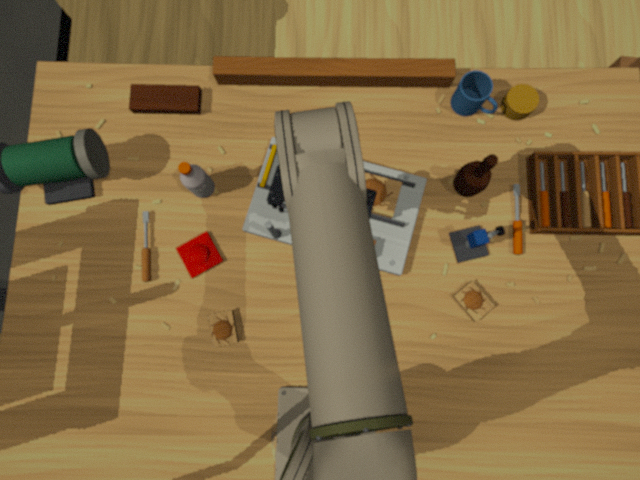

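The side view shows the gripper over the lock's -y bar end, with its long axis along the channel. In the top view the arm hides it. Descending.

{"api": "carry_out", "payload": {
  "commands": [
    [[0, 0.1, 0], [0, 0, 0]],
    [[0, 0.2, 0], [0, 0, 0]],
    [[0, 0.3, 0], [0, 0, 0]],
    [[0, 0.35, 0], [0, 0, 0]],
    [[0, 0.375, 0], [0, 0, 0]],
    [[0, 0.375, 0], [0, 0, 0]]
  ]
}}

```text
time_s: 2.8
eef_pos: [498.1, 16.3, 79.9]
ee_rot: [-0.089, -0.701, 0.701, 0.09]
force: [-0.8, 0.4, 0.6]
grip_width: 0.001
```

```bash
python3 - <<'E'
from h import *
s,p,R=here();print(s["time_s"],p,wb(p),s["grip_width"],s["force"])
c=optics.camera("side"); im=c["color"][:,:,::-1]
cv2.imwrite("pics/side2.png",cv2.resize(im[120:320,195:435],None,fx=3,fy=3,interpolation=cv2.INTER_CUBIC))
E
```

```text
2.8 [498.14089174  16.33178029  79.89960449] [-113.18747972   -5.23303424] 0.0010841578264095878 [-0.77471943  0.40218293  0.56297453]
```

View pics/side2.png

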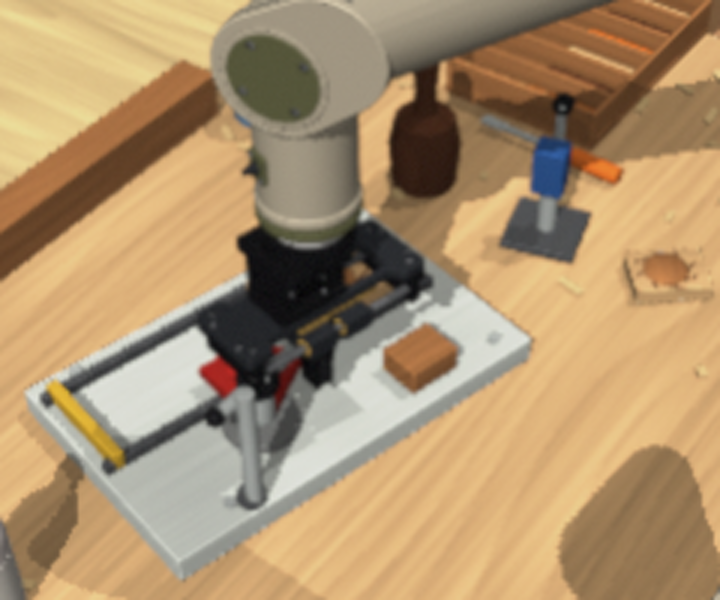

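```bash
cat >> h.py <<'E'
def C(th,rc=47):
    ph=np.arctan2(-.985,.174)+th; u=np.array([np.cos(ph),np.sin(ph)]);n=np.array([-u[1],u[0]])
    h=9.5*abs(n[0])+15*abs(n[1]); k=np.array([np.sign(n[0])*9.5,np.sign(n[1])*15])
    if abs(n[0])<.1: k[0]=0
    if abs(n[1])<.1: k[1]=0
    r=rc-k@u; r=min(r,50)
    return np.array([-95,45])+r*u-n*(7+h)
E
python3 - <<'E'
from h import *
s,p,R=here();b=wb(p)
for th in np.arange(0,2.75,.1):
    c=C(th);print(round(th,2),c.round(1),(-(c-b)/400).round(3), "relpost",(np.array([-164,103])-c).round(0))
E
```

```text
0.0 [-105.    -7.5] [-0.019  0.007] relpost [-59. 111.]
0.1 [-100.9   -8.6] [-0.029  0.009] relpost [-63. 112.]
0.2 [-96.5  -9.3] [-0.04   0.011] relpost [-67. 112.]
0.3 [-92.   -9.7] [-0.051  0.012] relpost [-72. 113.]
0.4 [-87.2  -9.5] [-0.063  0.012] relpost [-77. 113.]
0.5 [-82.3  -8.9] [-0.075  0.01 ] relpost [-82. 112.]
0.6 [-77.4  -7.7] [-0.088  0.007] relpost [-87. 111.]
0.7 [-72.9  -5.5] [-0.099  0.002] relpost [-91. 109.]
0.8 [-69.5  -2.2] [-0.107 -0.007] relpost [-94. 105.]
0.9 [-66.5   1.5] [-0.115 -0.016] relpost [-98. 102.]
1.0 [-63.8   5.4] [-0.122 -0.026] relpost [-100.   98.]
1.1 [-61.6   9.6] [-0.127 -0.036] relpost [-102.   93.]
1.2 [-59.8  14. ] [-0.132 -0.047] relpost [-104.   89.]
1.3 [-49.   17.6] [-0.159 -0.056] relpost [-115.   85.]
1.4 [-48.   23.2] [-0.161 -0.07 ] relpost [-116.   80.]
1.5 [-42.9  27.4] [-0.174 -0.081] relpost [-121.   76.]
1.6 [-41.3  32. ] [-0.178 -0.092] relpost [-123.   71.]
1.7 [-40.1  36.9] [-0.181 -0.104] relpost [-124.   66.]
1.8 [-39.5  42. ] [-0.182 -0.117] relpost [-124.   61.]
1.9 [-41.   46.6] [-0.179 -0.129] relpost [-123.   56.]
2.0 [-42.8  50.9] [-0.174 -0.14 ] relpost [-121.   52.]
2.1 [-45.1  55.1] [-0.168 -0.15 ] relpost [-119.   48.]
2.2 [-47.9  59. ] [-0.162 -0.16 ] relpost [-116.   44.]
2.3 [-50.9  62.6] [-0.154 -0.169] relpost [-113.   40.]
2.4 [-54.4  65.9] [-0.145 -0.177] relpost [-110.   37.]
2.5 [-58.1  68.8] [-0.136 -0.184] relpost [-106.   34.]
2.6 [-62.1  71.4] [-0.126 -0.191] relpost [-102.   32.]
2.7 [-66.4  73.5] [-0.115 -0.196] relpost [-98.  30.]
```

{"api": "carry_out", "payload": {
  "commands": [
    [[-0.019, 0, 0.004], [0, 0, 0]],
    [[-0.03, 0, 0.006], [0, 0, 0]],
    [[-0.042, 0, 0.008], [0, 0, 0]],
    [[-0.054, 0, 0.01], [0, 0, 0]],
    [[-0.066, 0, 0.01], [0, 0, 0]],
    [[-0.076, 0, 0.01], [0, 0, 0]],
    [[-0.076, 0, 0.01], [0, 0, 0]]
  ]
}}

```text
time_s: 3.55
eef_pos: [527.2, 5.5, 80.6]
ee_rot: [0.089, 0.701, -0.701, -0.09]
force: [1.4, -0.5, -0.1]
grip_width: 0.008
```

```bash
python3 - <<'E'
from h import *
s,p,R=here();print(s["time_s"],p,wb(p),s["grip_width"],s["force"])
c=optics.camera("side"); im=c["color"][:,:,::-1]
cv2.imwrite("pics/side3.png",cv2.resize(im[120:320,195:435],None,fx=3,fy=3,interpolation=cv2.INTER_CUBIC))
E
```

```text
3.55 [527.21615978   5.46791645  80.59761094] [-82.31364334  -8.42693098] 0.008119874498969502 [ 1.41196555 -0.45933771 -0.0968306 ]
```

View pics/side3.png

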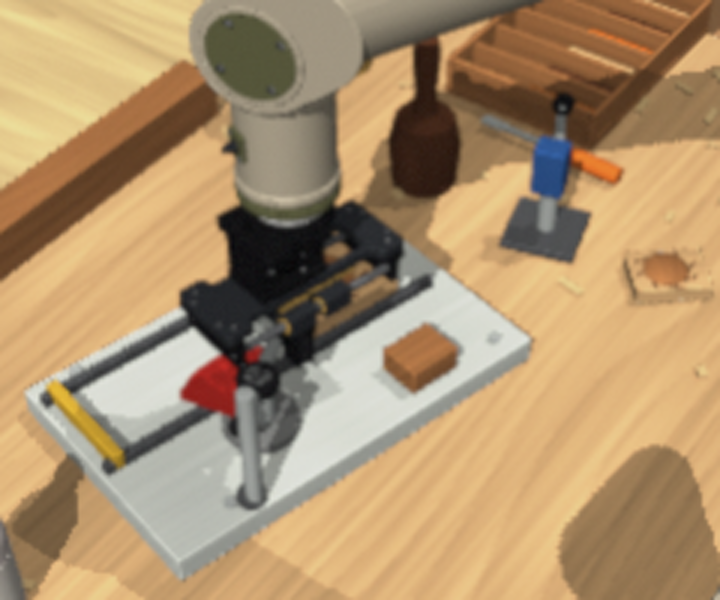

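The red cam has turned and the force has dropped to about 1 N, so the lock is loose. I'll carry on along the arc.

```bash
python3 - <<'E'
from h import *
b=np.array([-82.5,-9.])
for th in np.arange(.6,2.75,.15):
    c=C(th);print(round(th,2),(-(c-b)/400).round(3))
for th in(2.6,2.65,2.7): print(th,(-(C(th)-b)/400).round(3))
E
```

```text
0.6 [-0.013 -0.003]
0.75 [-0.028 -0.013]
0.9 [-0.04  -0.026]
1.05 [-0.05  -0.041]
1.2 [-0.057 -0.057]
1.35 [-0.085 -0.074]
1.5 [-0.099 -0.091]
1.65 [-0.105 -0.109]
1.8 [-0.107 -0.128]
1.95 [-0.102 -0.144]
2.1 [-0.093 -0.16 ]
2.25 [-0.083 -0.175]
2.4 [-0.07  -0.187]
2.55 [-0.056 -0.198]
2.7 [-0.04  -0.206]
2.6 [-0.051 -0.201]
2.65 [-0.046 -0.204]
2.7 [-0.04  -0.206]
```

{"api": "carry_out", "payload": {
  "commands": [
    [[-0.013, 0, -0.003], [0, 0, 0]],
    [[-0.028, 0, -0.013], [0, 0, 0]],
    [[-0.04, 0, -0.026], [0, 0, 0]],
    [[-0.053, 0, -0.041], [0, 0, 0]],
    [[-0.067, 0, -0.056], [0, 0, 0]],
    [[-0.085, 0, -0.074], [0, 0, 0]],
    [[-0.097, 0, -0.091], [0, 0, 0]],
    [[-0.104, 0, -0.109], [0, 0, 0]],
    [[-0.106, 0, -0.128], [0, 0, 0]],
    [[-0.102, 0, -0.144], [0, 0, 0]],
    [[-0.093, 0, -0.16], [0, 0, 0]],
    [[-0.083, 0, -0.175], [0, 0, 0]]
  ]
}}

```text
time_s: 4.8
eef_pos: [577.2, 65.3, 80.9]
ee_rot: [0.09, 0.702, -0.701, -0.089]
force: [1.7, -2.6, 0.5]
grip_width: 0.01
```

```bash
python3 - <<'E'
from h import *
s,p,R=here();print(s["time_s"],p,wb(p),C(2.25),s["grip_width"],s["force"])
c=optics.camera("side"); im=c["color"][:,:,::-1]
cv2.imwrite("pics/side4.png",cv2.resize(im[120:320,195:435],None,fx=3,fy=3,interpolation=cv2.INTER_CUBIC))
E
```

```text
4.8 [577.17788852  65.32939204  80.86675881] [-49.03203459  62.08480647] [-49.34641029  60.83695756] 0.010319312953735988 [ 1.74337995 -2.58783966  0.51870027]
```

View pics/side4.png

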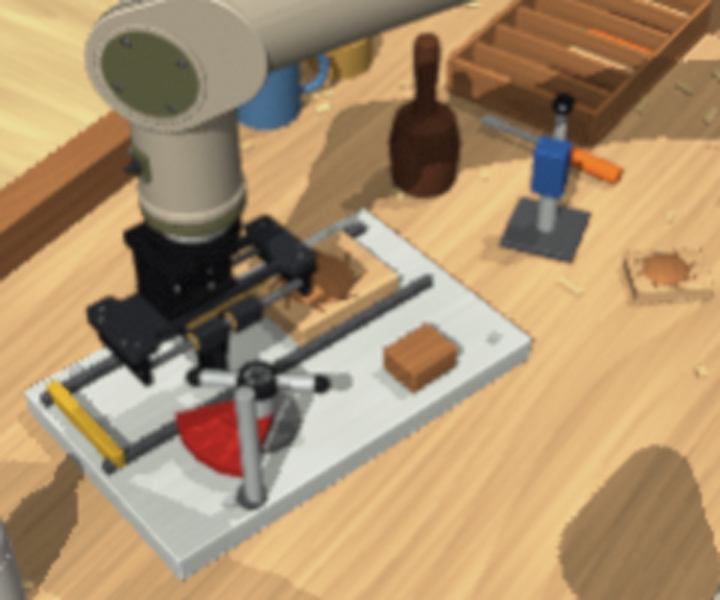

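The cam is now mostly outside the channel, with the finger still against the bar end. Turning on to about 2.65.

{"api": "carry_out", "payload": {
  "commands": [
    [[0.013, 0, -0.012], [0, 0, 0]],
    [[0.027, 0, -0.023], [0, 0, 0]],
    [[0.036, 0, -0.029], [0, 0, 0]],
    [[0.036, 0, -0.029], [0, 0, 0]],
    [[0.0, 0, -0.029], [0, 0, 0]]
  ]
}}

```text
time_s: 5.35
eef_pos: [578.2, 76.6, 80.4]
ee_rot: [-0.088, -0.701, 0.702, 0.09]
force: [-0.2, -0.5, -0.1]
grip_width: -0.0
```

```bash
python3 - <<'E'
from h import *
s,p,R=here();print(s["time_s"],p,wb(p),s["grip_width"],s["force"])
c=optics.camera("side"); np.savez("side5.npz",**c); im=c["color"][:,:,::-1]
cv2.imwrite("pics/side5.png",cv2.resize(im[200:300,225:345],None,fx=6,fy=6,interpolation=cv2.INTER_CUBIC))
E
```

```text
5.35 [578.18299538  76.57111795  80.4201968 ] [-50.88953721  73.21747575] -0.00021489151361749 [-0.15463379 -0.52648371 -0.05313535]
```

View pics/side5.png

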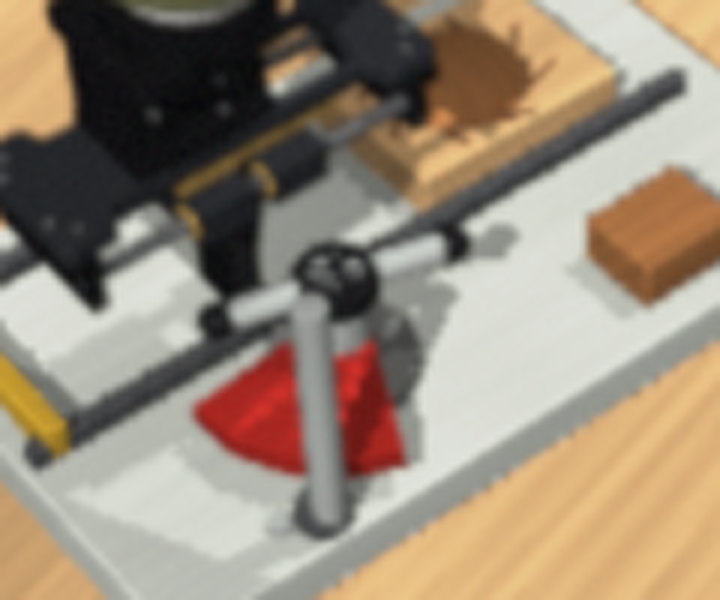

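```bash
python3 - <<'E'
from h import *
c=load("side5.npz")
w=onz(c,np.array([(214,320),(456,244)])/6+[224.6,199.6],88)
b=np.array([wb(x) for x in w]);d=b[0]-b[1];print(b,np.linalg.norm(d),(np.arctan2(d[1],d[0])-np.arctan2(-.985,.174)))
E
```

```text
[[ -78.18954282   97.73783679]
 [-110.03762142  -10.4850885 ]] 112.81179756121588 2.6805438427095845
```

```bash
python3 - <<'E'
from h import *
s,p,R=here();print(s["q"].round(2))
bx=RB@[1,0];
z=-np.array([*bx,0]);
for sgn in(1,-1):
    z=sgn*np.array([*bx,0]);y=np.array([0,0,-1.]);R2=Rn.from_matrix(np.c_[np.cross(y,z),y,z])
    q=bw(0,-190);print(sgn,q,cmd(p,R,[*q,150],R2))
E
```

```text
[ 0.25  0.43 -0.56  1.71  0.26  1.07 -2.22]
1 [ 561.16530636 -190.97996651] [[-0.12, -0.1734, 0.6557], [-0.0001, -0.2501, 0.0001]]
-1 [ 561.16530636 -190.97996651] [[-0.12, -0.1734, 0.6557], [-0.0001, 0.2499, -0.0001]]
```

{"api": "carry_out", "payload": {
  "commands": [
    [[0, -0.1, 0], [0, 0, 0]],
    [[0, -0.174, 0], [0, 0, 0]],
    [[-0.12, -0.174, 0.655], [0, -0.25, 0]],
    [[-0.12, -0.174, 0.655], [0, -0.25, 0]],
    [[-0.12, -0.174, 0.655], [0, -0.25, 0]],
    [[-0.12, -0.174, 0.655], [0, -0.25, 0]],
    [[-0.12, -0.174, 0.655], [0, -0.25, 0]],
    [[-0.12, -0.174, 0.655], [0, -0.25, 0]],
    [[-0.12, -0.174, 0.655], [0, -0.25, 0]],
    [[-0.12, -0.174, 0.655], [0, -0.25, 0]],
    [[-0.12, -0.174, 0.655], [0, -0.25, 0]],
    [[-0.12, -0.174, 0.655], [0, -0.25, 0]]
  ]
}}

```text
time_s: 6.6
eef_pos: [559.6, -189.8, 149.8]
ee_rot: [-0.4, 0.584, -0.583, 0.399]
force: [-0.4, -0.1, 0.4]
grip_width: 0.009
```

{"api": "carry_out", "payload": {
  "commands": [
    [[0, 0, 0], [0, 0, 0]],
    [[0, 0, 0], [0, 0, 0]],
    [[0, 0, 0], [0, 0, 0]]
  ],
  "claw": 40
}}

```text
time_s: 6.9
eef_pos: [560.1, -189.7, 150.1]
ee_rot: [-0.397, 0.585, -0.585, 0.397]
force: [0.2, -0.2, 0.7]
grip_width: 0.192
```

```bash
python3 - <<'E'
from h import *
s,p,R=here();print(s["time_s"],p,wb(p),R.as_matrix().round(3),s["grip_width"],s["q"].round(2))
for n in("side","top"):
    c=optics.camera(n); np.savez(f"{n}6.npz",**c); im=c["color"][:,:,::-1]
    cv2.imwrite(f"pics/{n}6.png",im)
E
```

```text
6.9 [ 560.05659291 -189.71416128  150.05642368] [  -1.39168209 -189.05409865] [[-0.371 -0.     0.929]
 [-0.929  0.    -0.371]
 [ 0.    -1.    -0.   ]] 0.19226384651710213 [ 0.8   0.4  -0.68  1.63  0.26  1.21 -0.32]
```

View pics/side6.png

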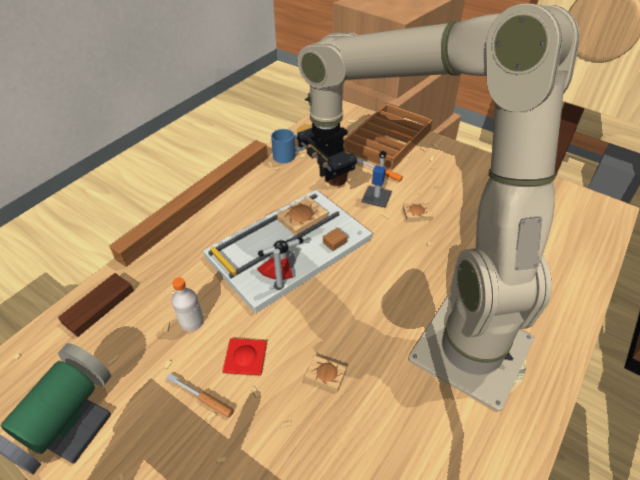

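View pics/top6.png

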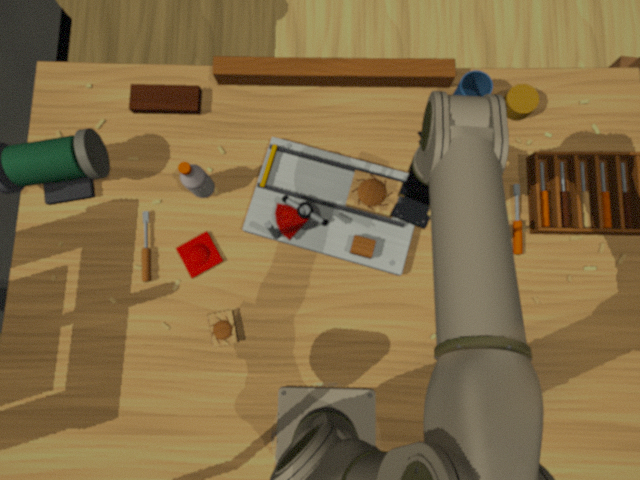

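```bash
python3 - <<'E'
from h import *
s,p,R=here()
z=np.array([*(RB@[1,0]),0]);y=np.array([0,0,-1.]);R2=Rn.from_matrix(np.c_[np.cross(y,z),y,z])
q=bw(0,-188)
for h in(150,50):print(cmd(p,R,[*q,h],R2))
E
```

```text
[[-0.0029, 0.0004, 0.0028], [0.0, -0.0197, 0.0]]
[[-0.0029, 0.2504, 0.0028], [0.0, -0.0197, 0.0]]
```

{"api": "carry_out", "payload": {
  "commands": [
    [[-0.003, 0, 0.003], [0, -0.0197, 0]],
    [[-0.003, 0.1, 0.003], [0, -0.0197, 0]],
    [[-0.003, 0.18, 0.003], [0, -0.0197, 0]],
    [[-0.003, 0.23, 0.003], [0, -0.0197, 0]],
    [[-0.003, 0.255, 0.003], [0, -0.0197, 0]],
    [[-0.003, 0.255, 0.003], [0, -0.0197, 0]]
  ]
}}

```text
time_s: 7.6
eef_pos: [561.2, -188.8, 47.2]
ee_rot: [-0.433, 0.56, -0.559, 0.433]
force: [1.0, -0.5, 0.5]
grip_width: 0.458
```

```bash
python3 - <<'E'
from h import *
s,p,R=here();print(s["time_s"],p,wb(p),R.as_matrix().round(3),s["grip_width"]*87,s["force"])
z=np.array([*(RB@[1,0]),0]);y=np.array([0,0,-1.]);R2=Rn.from_matrix(np.c_[np.cross(y,z),y,z])
for yy in (-177,-100,34):print(cmd(p,R,[*bw(0,yy),49],R2))
c=optics.camera("side"); im=c["color"][:,:,::-1]
cv2.imwrite("pics/side7.png",cv2.resize(im[120:320,195:435],None,fx=3,fy=3,interpolation=cv2.INTER_CUBIC))
E
```

```text
7.6 [ 561.20832291 -188.79682393   47.18898534] [  -0.50800039 -187.87634806] [[-0.25  -0.002  0.968]
 [-0.968  0.001 -0.25 ]
 [-0.    -1.    -0.002]] 39.87142831768062 [ 0.95233878 -0.46566789  0.50096777]
[[-0.0272, -0.0045, 0.0013], [0.0003, 0.0002, -0.0]]
[[-0.2197, -0.0045, 0.0016], [0.0003, 0.0002, -0.0]]
[[-0.5547, -0.0044, 0.002], [0.0003, 0.0002, -0.0]]
```

View pics/side7.png

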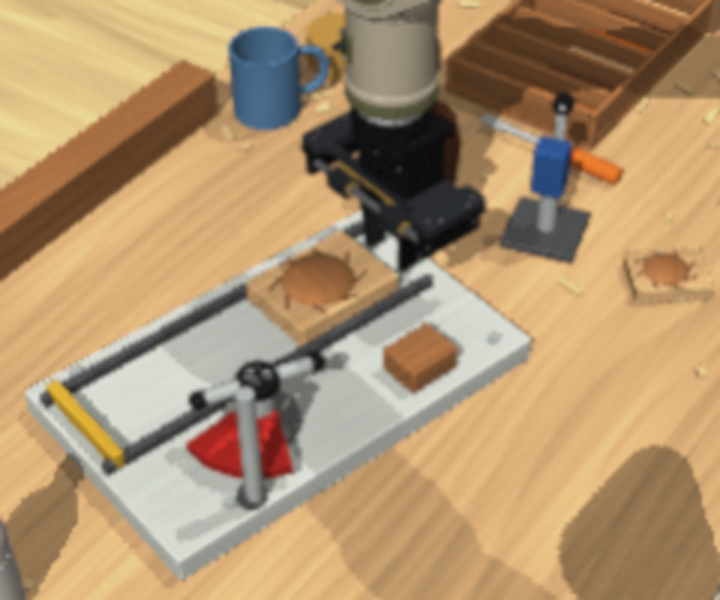

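{"api": "carry_out", "payload": {
  "commands": [
    [[-0.02, -0.006, 0.001], [0, 0, 0]],
    [[-0.045, -0.006, 0.001], [0, 0, 0]],
    [[-0.075, -0.006, 0.001], [0, 0, 0]],
    [[-0.115, -0.006, 0.001], [0, 0, 0]],
    [[-0.16, -0.006, 0.001], [0, 0, 0]],
    [[-0.21, -0.006, 0.001], [0, 0, 0]],
    [[-0.26, -0.006, 0.001], [0, 0, 0]],
    [[-0.31, -0.006, 0.001], [0, 0, 0]],
    [[-0.36, -0.006, 0.001], [0, 0, 0]],
    [[-0.4, -0.006, 0.001], [0, 0, 0]],
    [[-0.43, -0.006, 0.001], [0, 0, 0]],
    [[-0.45, -0.006, 0.001], [0, 0, 0]]
  ]
}}

```text
time_s: 8.85
eef_pos: [607.3, -13.7, 50.7]
ee_rot: [0.433, -0.559, 0.559, -0.433]
force: [-1.0, -2.8, 3.3]
grip_width: 0.463
```

```bash
python3 - <<'E'
from h import *
s,p,R=here();print(s["time_s"],p,wb(p),s["force"],s["ft_torque"])
c=optics.camera("side"); im=c["color"][:,:,::-1]
cv2.imwrite("pics/side8.png",cv2.resize(im[120:320,195:435],None,fx=3,fy=3,interpolation=cv2.INTER_CUBIC))
E
```

```text
8.85 [607.33916105 -13.65625434  50.65126713] [ 0.04327056 -6.76320816] [-0.98095013 -2.79299246  3.260378  ] [-0.79419374  0.21596014 -0.01869117]
```

View pics/side8.png

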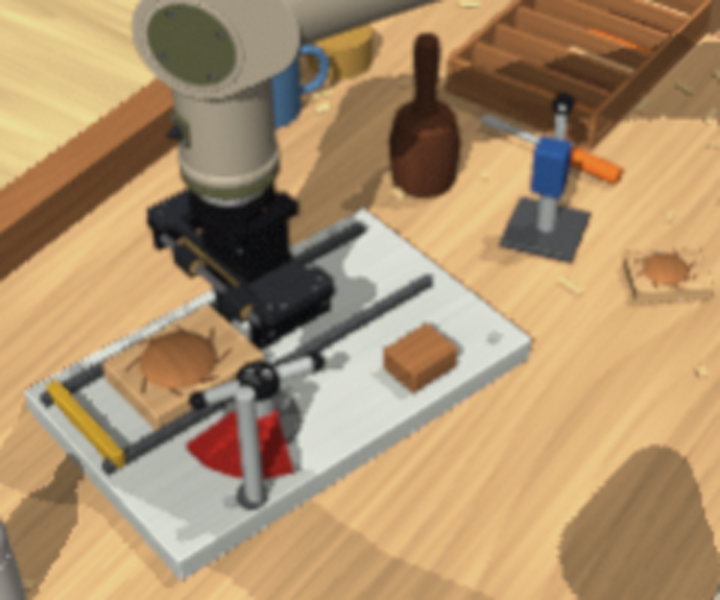

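The blank is sliding flat and is about 40 mm short of the stop. Pushing on slowly.

{"api": "carry_out", "payload": {
  "commands": [
    [[-0.02, 0.001, 0], [0, 0, 0]],
    [[-0.04, 0.001, 0], [0, 0, 0]],
    [[-0.06, 0.001, 0], [0, 0, 0]],
    [[-0.075, 0.001, 0], [0, 0, 0]],
    [[-0.088, 0.001, 0], [0, 0, 0]],
    [[-0.095, 0.001, 0], [0, 0, 0]],
    [[-0.1, 0.001, 0], [0, 0, 0]],
    [[-0.1, 0.001, 0], [0, 0, 0]]
  ]
}}

```text
time_s: 9.7
eef_pos: [617.2, 24.2, 50.1]
ee_rot: [-0.433, 0.559, -0.559, 0.433]
force: [0.1, 0.3, -0.1]
grip_width: 0.466
```

```bash
python3 - <<'E'
from h import *
s,p,R=here();print(s["time_s"],p,wb(p),s["force"],s["ft_torque"])
E
```

```text
9.7 [617.22595436  24.21878624  50.13518971] [ 0.07612456 32.38096511] [ 0.11251997  0.31086137 -0.08486299] [-0.02931759 -0.09544196  0.00012481]
```

{"api": "carry_out", "payload": {
  "commands": [
    [[-0.0025, 0, 0], [0, 0, 0]],
    [[-0.005, 0, 0], [0, 0, 0]],
    [[-0.0075, 0, 0], [0, 0, 0]],
    [[-0.0075, 0, 0], [0, 0, 0]]
  ]
}}

```text
time_s: 10.1
eef_pos: [617.6, 25.0, 50.2]
ee_rot: [0.433, -0.559, 0.56, -0.432]
force: [-3.5, -5.1, 4.1]
grip_width: 0.458
```

{"api": "carry_out", "payload": {
  "commands": [
    [[-0.0015, 0, 0], [0, 0, 0]],
    [[-0.003, 0, 0], [0, 0, 0]],
    [[-0.003, 0, 0], [0, 0, 0]]
  ]
}}

```text
time_s: 10.4
eef_pos: [617.7, 25.1, 50.2]
ee_rot: [0.434, -0.559, 0.56, -0.431]
force: [-4.8, -8.3, 5.3]
grip_width: 0.462
```

```bash
python3 - <<'E'
from h import *
s,p,R=here();print(s["time_s"],p,wb(p),s["force"],s["ft_torque"])
c=optics.camera("side"); np.savez("side9.npz",**c);im=c["color"][:,:,::-1]
cv2.imwrite("pics/side9.png",cv2.resize(im[200:300,195:315],None,fx=6,fy=6,interpolation=cv2.INTER_CUBIC))
E
```

```text
10.4 [617.66913327  25.0654924   50.15341167] [ 0.29186032 33.31197368] [-4.82237825 -8.28556147  5.25871569] [-1.85887493  1.1040379   0.16143276]
```

View pics/side9.png

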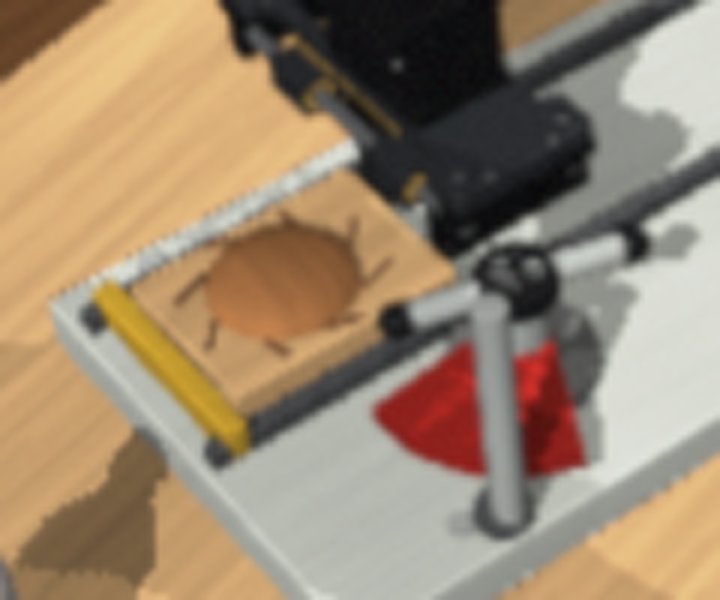

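The blank is against the yellow stop, with about 10 N of push and no further travel. I'll back off, rise, and check from above.

{"api": "carry_out", "payload": {
  "commands": [
    [[0.02, 0, 0], [0, 0, 0]],
    [[0.06, 0, 0], [0, 0, 0]],
    [[0.12, 0, 0], [0, 0, 0]],
    [[0.2, -0.05, 0], [0, 0, 0]],
    [[0.3, -0.16, 0], [0, 0, 0]],
    [[0.4, -0.27, 0], [0, 0, 0]],
    [[0.5, -0.38, 0], [0, 0, 0]],
    [[0.62, -0.45, 0], [0, 0, 0]],
    [[0.74, -0.45, 0], [0, 0, 0]],
    [[0.74, -0.45, 0], [0, 0, 0]]
  ],
  "claw": 0
}}

```text
time_s: 11.45
eef_pos: [542.7, -264.3, 231.9]
ee_rot: [0.432, -0.559, 0.561, -0.432]
force: [0.0, -0.4, -0.9]
grip_width: 0.003
```

```bash
python3 - <<'E'
from h import *
s,p,R=here();print(s["time_s"],p,s["force"],s["q"].round(2),s["grip_width"])
for n in("side","top"):
    c=optics.camera(n); np.savez(f"{n}10.npz",**c); im=c["color"][:,:,::-1]
    cv2.imwrite(f"pics/{n}10.png",im if n=="side" else cv2.resize(im[130:280,235:435],None,fx=4,fy=4,interpolation=cv2.INTER_CUBIC))
E
```

```text
11.45 [ 542.67306762 -264.28125198  231.9009011 ] [ 3.05755128e-04 -4.30740066e-01 -9.25111953e-01] [ 0.91  0.36 -0.68  1.49  0.23  1.37 -0.04] 0.0031763286631380293
```

View pics/top10.png

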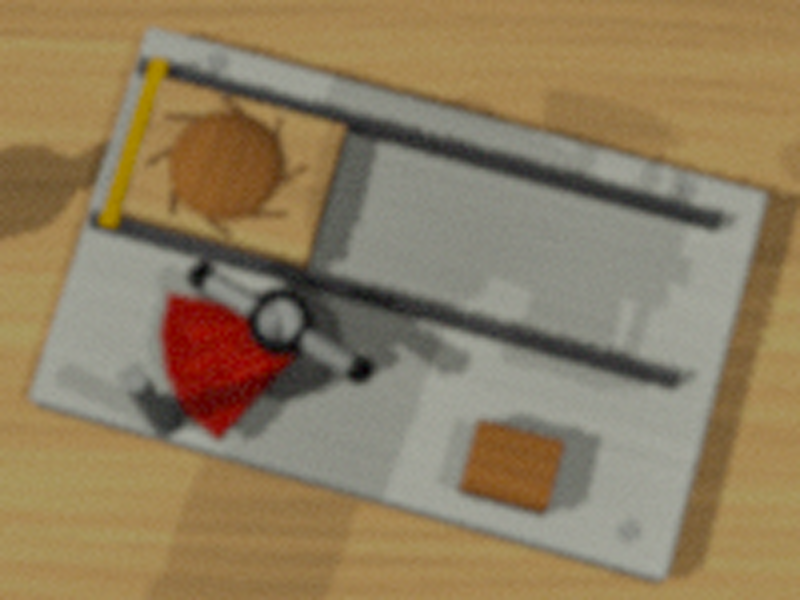

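View pics/side10.png

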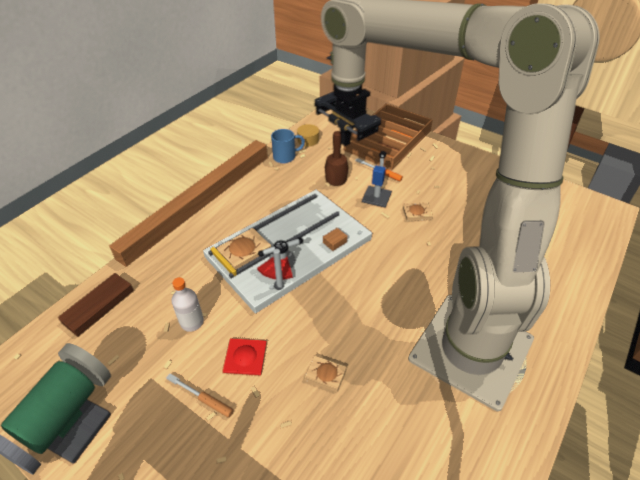

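```bash
python3 - <<'E'
from h import *
c=load("top10.npz")
z=lambda a:np.array(a)/4+[234.6,129.6]
print([wb(x).round(1) for x in onz(c,z([(348,125),(307,268)]),56)])
print("stop top face inner",[wb(x).round(1) for x in onz(c,z([(168,63),(122,228)]),50)])
b=np.array([wb(x) for x in onz(c,z([(201,274),(361,369)]),88)]);d=b[0]-b[1];print(b,np.arctan2(d[1],d[0])-np.arctan2(-.985,.174))
s,p,R=here()
# switch approach: roller (478.7,-372), push dir xd
yaw=np.radians(14.5);xd=np.array([np.cos(yaw),np.sin(yaw)]);yd=np.array([-xd[1],xd[0]])
Rs=down(xd,R)   # jaws along push dir
Rs2=down(yd,R)
print(np.degrees((R.inv()*Rs).magnitude()),np.degrees((R.inv()*Rs2).magnitude()))
ro=np.array([478.7,-372])
for k in(-45,-11-15):
  q=ro+k*xd
  print(k,q,cmd(p,R,[*q,230],Rs),cmd(p,R,[*q,152],Rs))
E
```

```text
[array([46.1, 44. ]), array([-48.6,  43.1])]
stop top face inner [array([ 56.6, 164.9]), array([-53.7, 161.3])]
[[ -77.27512948   99.18232742]
 [-106.92457358   -8.30690065]] 2.6976030531110666
29.430191377263853 60.57040764104454
-45 [ 435.13335618 -383.26710018] [[0.3546, 0.003, -0.183], [-0.0002, -0.0817, 0.0004]] [[0.3541, 0.198, -0.1833], [-0.0002, -0.0817, 0.0004]]
-26 [ 453.52816135 -378.50988011] [[0.3312, 0.003, -0.1416], [-0.0002, -0.0817, 0.0004]] [[0.3308, 0.198, -0.1419], [-0.0002, -0.0817, 0.0004]]
```

The blank's rear face measures at y ≈ 43.5, which puts its front face on the stop. The lock is at about 2.69 rad, and the bystanders have not moved. Next is the switch.

{"api": "carry_out", "payload": {
  "commands": [
    [[0.355, 0, -0.187], [0, -0.0817, 0]],
    [[0.355, 0, -0.187], [0, -0.0817, 0]],
    [[0.355, 0, -0.187], [0, -0.0817, 0]],
    [[0.355, 0, -0.187], [0, -0.0817, 0]],
    [[0.355, 0, -0.187], [0, -0.0817, 0]],
    [[0.355, 0.1, -0.187], [0, -0.0817, 0]],
    [[0.355, 0.18, -0.187], [0, -0.0817, 0]],
    [[0.355, 0.22, -0.187], [0, -0.0817, 0]],
    [[0.355, 0.22, -0.187], [0, -0.0817, 0]]
  ]
}}

```text
time_s: 12.45
eef_pos: [435.9, -376.0, 140.2]
ee_rot: [-0.561, 0.432, -0.429, 0.561]
force: [-0.6, 0.5, 0.5]
grip_width: 0.002
```

```bash
python3 - <<'E'
from h import *
s,p,R=here();print(s["time_s"],p,R.as_matrix().round(3),s["force"],s["q"].round(2))
yaw=np.radians(14.5);xd=np.array([np.cos(yaw),np.sin(yaw)]);ro=np.array([478.7,-372]);Rs=down(xd,R)
for k in(-26,0):print(cmd(p,R,[*(ro+k*xd),143],Rs))
for n in("side","top"):
    c=optics.camera(n); np.savez(f"{n}11.npz",**c); im=c["color"][:,:,::-1]
    cv2.imwrite(f"pics/{n}11.png",cv2.resize(im[120:240,320:460] if n=="side" else im[170:300,420:560],None,fx=4.5,fy=4.5,interpolation=cv2.INTER_CUBIC))
E
```

```text
12.45 [ 435.88210892 -376.00887735  140.2428701 ] [[ 0.259 -0.002  0.966]
 [-0.966  0.003  0.259]
 [-0.003 -1.    -0.001]] [-0.56794581  0.54460896  0.5258272 ] [ 1.19  0.37 -0.68  1.68  0.25  1.18  0.71]
[[0.0174, -0.007, 0.041], [0.0002, 0.0013, -0.0005]]
[[0.018, -0.0071, 0.106], [0.0002, 0.0013, -0.0005]]
```

View pics/side11.png

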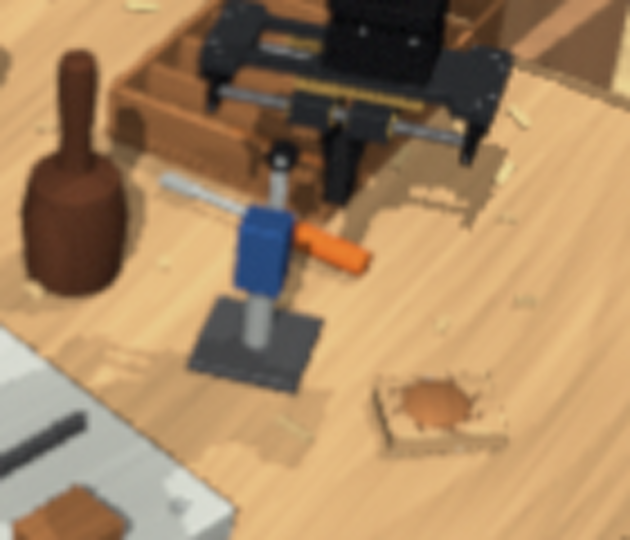

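View pics/top11.png

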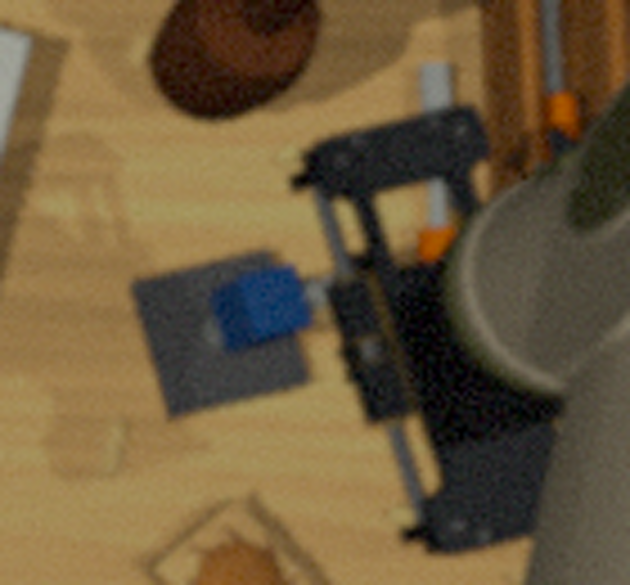

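Side view: the closed fingers are beside the roller (at about (283,155) in the crop), on the robot side and clear of it. Now pushing.

{"api": "carry_out", "payload": {
  "commands": [
    [[0.017, -0.007, 0.01], [0, 0.0013, 0]],
    [[0.017, -0.007, 0.03], [0, 0.0013, 0]],
    [[0.017, -0.007, 0.045], [0, 0.0013, 0]],
    [[0.017, -0.007, 0.06], [0, 0.0013, 0]],
    [[0.017, -0.007, 0.075], [0, 0.0013, 0]],
    [[0.017, -0.007, 0.09], [0, 0.0013, 0]],
    [[0.017, -0.007, 0.1], [0, 0.0013, 0]],
    [[0.017, -0.007, 0.1], [0, 0.0013, 0]]
  ]
}}

```text
time_s: 13.35
eef_pos: [476.9, -373.5, 144.6]
ee_rot: [0.559, -0.433, 0.433, -0.559]
force: [-1.1, 0.1, -0.9]
grip_width: 0.004
```

```bash
python3 - <<'E'
from h import *
s,p,R=here();print(s["time_s"],p,s["force"])
c=optics.camera("side"); np.savez("side12.npz",**c); im=c["color"][:,:,::-1]
cv2.imwrite("pics/side12.png",cv2.resize(im[120:240,320:460],None,fx=4.5,fy=4.5,interpolation=cv2.INTER_CUBIC))
E
```

```text
13.35 [ 476.90289019 -373.52081464  144.58349797] [-1.14379309  0.09319741 -0.94914751]
```

View pics/side12.png

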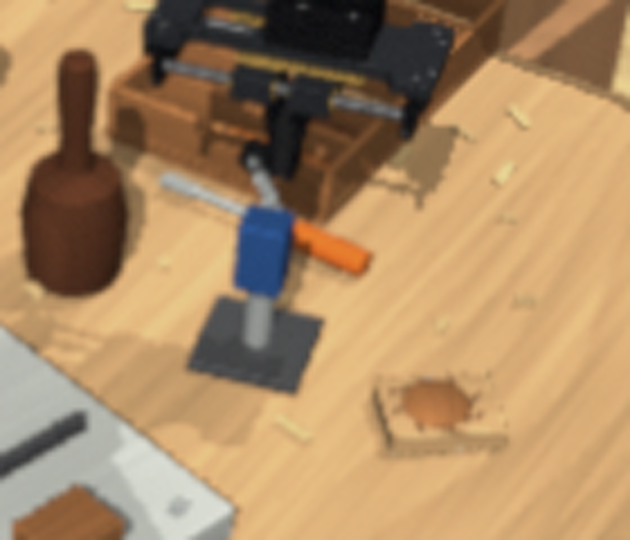

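```bash
python3 - <<'E'
from h import *
c=load("side12.npz")
yaw=np.radians(14.5);xd=np.array([np.cos(yaw),np.sin(yaw),0]);ro=np.array([478.7,-372,105.])
for t in(0,.4,.5,.6,.7,.8):
    print(t,((proj(c,ro+45*np.sin(t)*xd+[0,0,45*np.cos(t)])-[319.6,119.6])*4.5).round(1))
E
```

```text
0 [[280.6 155.9]]
0.4 [[255.  154.7]]
0.5 [[249.  155.9]]
0.6 [[243.3 157.5]]
0.7 [[237.9 159.7]]
0.8 [[232.9 162.4]]
```

The roller sits at about (254,155) in the crop, which is roughly 0.45 rad. That's borderline, so I'll push about 6 mm more.

{"api": "carry_out", "payload": {
  "commands": [
    [[0, 0, 0.01], [0, 0, 0]],
    [[0, 0, 0.016], [0, 0, 0]],
    [[0, 0, 0.016], [0, 0, 0]]
  ]
}}

```text
time_s: 13.7
eef_pos: [482.7, -372.2, 144.6]
ee_rot: [0.559, -0.433, 0.433, -0.559]
force: [-2.9, -1.1, -2.6]
grip_width: 0.007
```

```bash
python3 - <<'E'
from h import *
s,p,R=here();print(s["time_s"],p,s["force"])
c=optics.camera("side"); np.savez("side13.npz",**c); im=c["color"][:,:,::-1]
cv2.imwrite("pics/side13.png",cv2.resize(im[120:240,320:460],None,fx=4.5,fy=4.5,interpolation=cv2.INTER_CUBIC))
E
```

```text
13.7 [ 482.66908924 -372.21267668  144.56891335] [-2.88564065 -1.10159698 -2.62013742]
```

View pics/side13.png

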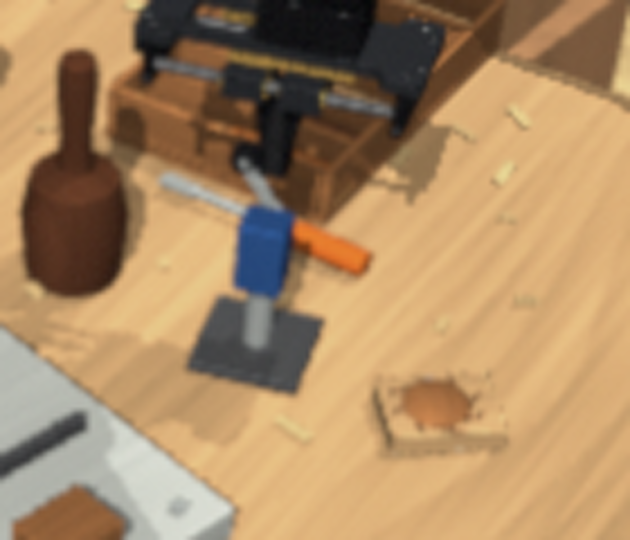

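The roller is now at about (244,157), roughly 0.62 rad, so it is past the click and short of its stop. I'll release it and lift away.

{"api": "carry_out", "payload": {
  "commands": [
    [[0, 0, -0.02], [0, 0, 0]],
    [[0, 0, -0.05], [0, 0, 0]],
    [[0, 0, -0.09], [0, 0, 0]],
    [[0, 0, -0.14], [0, 0, 0]],
    [[0, -0.1, -0.18], [0, 0, 0]],
    [[0, -0.22, -0.2], [0, 0, 0]],
    [[0.1, -0.25, -0.25], [0, 0, 0]],
    [[0.2, -0.25, -0.25], [0, 0, 0]],
    [[0.2, -0.25, -0.25], [0, 0, 0]]
  ]
}}

```text
time_s: 14.65
eef_pos: [403.3, -480.1, 244.3]
ee_rot: [0.558, -0.435, 0.435, -0.557]
force: [-0.2, 0.5, -1.3]
grip_width: 0.005
```

```bash
python3 - <<'E'
from h import *
s,p,R=here();print(s["time_s"],p,s["force"])
for n in("side","top"):
    c=optics.camera(n); im=c["color"][:,:,::-1]; np.savez(f"{n}14.npz",**c)
    cv2.imwrite(f"pics/{n}14.png",im)
E
```

```text
14.65 [ 403.27735132 -480.10318694  244.25992165] [-0.23384887  0.47646051 -1.29223375]
```

View pics/side14.png

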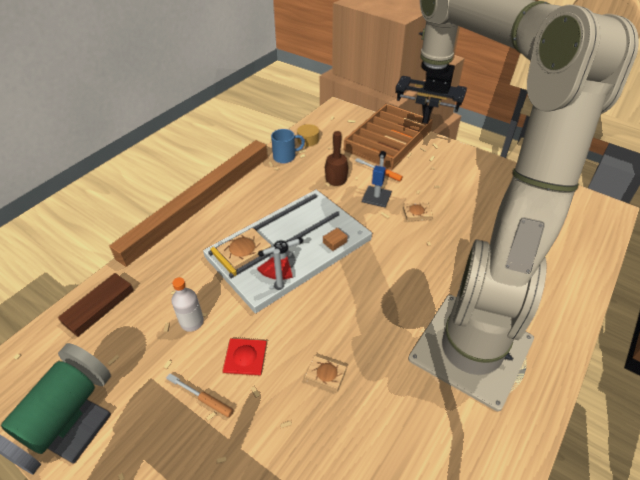

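View pics/top14.png

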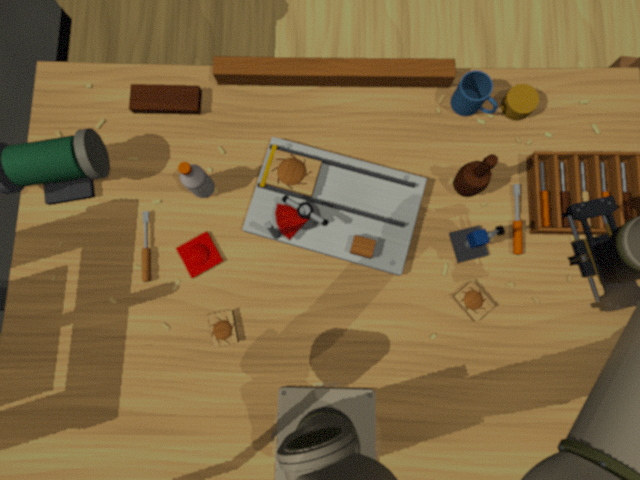

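The switch arm is upright again at about (502,231) in the top view. The blank is at the stop, the cam is clear, and the other items look unmoved. Handing in.

{"api": "carry_out", "payload": {
  "commands": [
    [[0, 0, 0], [0, 0, 0]],
    [[0, 0, 0], [0, 0, 0]],
    [[0, 0, 0], [0, 0, 0]]
  ]
}}

```text
time_s: 15.05
eef_pos: [406.2, -474.0, 245.4]
ee_rot: [0.559, -0.433, 0.433, -0.559]
force: [-0.1, -0.5, 0.5]
grip_width: 0.005
```

```bash
python3 -c "
from workcell import job
print(job.close_job())"
```

```text
the job is handed in; nothing more can be done
None
```

I did the whole job in the order asked and handed it in at about 15 s; the hand-in reports no verdict.

- **Lock:** I broke it loose with a short push on the T-bar and turned it on to about 2.69 rad (about 154°; the two cameras gave 2.68 and 2.70). The red cam is clear of the channel.
- **Blank:** I slid it flat along the channel until it stopped against the yellow end stop, with about 10 N of push and no further travel. From above, its rear face measured at y ≈ 43.5 mm against a nominal 45 mm. The stop itself measured about 163 mm against 165 mm, so the two readings agree with contact within the calibration error of about 2 mm.
- **Switch:** The first push reached only about 0.45 rad, right at the click point, so I pushed on to about 0.62 rad. I saw this in the camera only; there is no click signal to read. The arm then sprang back upright.
- **Final pictures:** By eye, the bystanders stand where they were, and the robot was touching nothing. The highest force I read between moves was about 11 N. The peak while breaking the lock loose was not recorded.

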